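# Roll down the edge band of a turning stool seat

### The arm

A 6-joint arm with a two-finger parallel gripper is mounted at the origin on the work surface. World frame = base frame: x ahead of the robot, y to its left, z up, the work surface at z = 0. Lengths are in mm, angles in degrees, forces in N, time in s.
With the tool pointing down it reaches from about 300 to 850 mm from the base axis. Payload 4.2 kg.
Tool frame: the origin (TCP) lies midway between the tips of the shut fingers; the grasp point (between the pads) lies 19 mm behind it; z points along the fingers, y is the line along which they close (so a half turn about z gives the same grasp; the last joint's range is limited). The gripper opens to 91 mm and grips with 3 to 60 N. Pads are 32 mm wide; open, the fingers measure 118 mm over their backs; the gripper's body (76 mm by 178 mm) begins 60 mm behind the grasp point.
Start: joints at [-65.374, 18.312, 89.639, -0, 72.044, -1.146], TCP at [250.007, -517.822, 213.976] pointing down, gripper open.
Joint ranges: [-177.97, 177.97], [-48.28, 115.42], [12.27, 149.76], [-77.06, 257.06], [2.81, 150.46], [-146.56, 146.56]. Speed limits (degrees/s): [147.25, 147.25, 180, 180, 180, 180].

### API

Orientations are given as [roll, pitch, yaw] about the fixed x, y, z axes, in that order (R = Rz(yaw) Ry(pitch) Rx(roll)).
In Python, from workcell import state, grab_frame, camera_model, workorder gives the robot as it stands.
- The arm moves only by the tool carry_out, never from a script. Its argument "commands" is a list of rows, each a list of 7 numbers: the turn, a rotation vector about the tool's x, y, z in degrees, then the shift along the tool's x, y, z in mm, then the opening, from -1 (shut) to 1 (fully open). In form: [[ax, ay, az, dx, dy, dz, hand], ...]. A call has 1 to 20 rows; each row is the pose to reach, as a shift and turn from the pose commanded when the call began, along the tool's axes at that moment; what a row does not reach only later rows make up. A row lasts 1/10 s, in which the tool goes at most 50 mm and 8.59 degrees, less where a joint would pass 70% of its speed; a pose out of reach is approached as far as the arm can. A call with a gripper value outside its range is refused whole. The fingers move at their own pace and stop on an object; "force" is the grip in N (left out, the last holds). Time passes only in rows, so rows that repeat a pose let the fingers close. It gives the time, the measured TCP pose, the force, the opening and the grip force at its end, in the units of the state.
- state(): the state, without advancing time (a new reading comes with each control period).
- grab_frame(name): name is "scene" or "top" or "wrist"; returns the picture (480x640x3 uint8, red, green, blue); there is no depth.
- camera_model(name): a dict with "fx", "fy", "cx", "cy" (pixels), "dist" ([k1, k2, p1, p2, k3] as OpenCV has them; the pictures are not rectified), "origin" and "rotation" of the camera in the world; the wrist camera has in their place "mount" (4x4, takes a point from camera to tool coordinates, whose origin is the TCP and whose axes are the flange's). Camera axes: x right, y up, looking along -z (the intrinsics and any distortion apply to the point x, -y, -z); pixel columns grow to the right and rows downward; lengths in mm; the calibration is good to about 2 mm. A picture is of the moment at which its call begins: read the wrist's pose just before it. camera_model takes no time and is no camera call.
- workorder.job_done(): hands the job in; it is judged then, once.
The state is a dict: "time_s": time; "qpos": joint angles; "qvel": joint speeds; "effort": joint torques, N m; "ee_pos": TCP position; "ee_rot": TCP orientation; "force": force on the tool from outside, world axes, zero at the start; "torque": the same for the moment, N m; "gripper_width": finger opening in mm; "gripper_force": force on a finger pad.
Only numpy, scipy, OpenCV 4.12 (cv2) and the standard library are available. Lean on these libraries where they do the work, as an engineer would, in place of code of your own. Each camera call takes 0.05 s, during which the arm holds its last target. There are 200 camera calls.

### The job

The stool seat on the bench turntable has just had its black edge band stuck on, and the band must be rolled down in one go right round. Pick up the seam roller, set the seat turning, for instance by pushing on one of its leg sockets, then hold the roller's wheel square against the edge with a light, even pressure of about 3.5 newtons (not under 1.5, not over 7) for a good eight seconds without a break, while the seat coasts round; it may slow down, but to no less than a turn in ten seconds, and must never be whirled faster than a turn in three. Be gentle with the seat, leave the glue, the tin and the mug where they stand, and finish with the roller still in the hand, lifted well clear of the seat, which may go on turning.

Things in the scene. Friction and masses are not known exactly. Their poses are not given: they have to be found in the camera images.
- axis (a point): axis of the bench turntable (vertical, fixed in a run), at the height of the seat's upper face, 82 mm above the bench. Pressing the turning edge with force F where it runs out (high spot approaching) brakes the seat, where it runs in (high spot just past) drives it on, by up to F x 4 mm of torque. Grey base of radius 125 mm, dark steel platter of radius 155 mm, 11 kg, under the seat.
- platter (a joint): angle of platter and seat, rad, counter-clockwise from above positive, no stops, counts on past a turn; 0: the seat's x axis lies along world x. Freely coasting: moment of inertia together 0.18 kg m2 nominal (hidden, 0.9 to 1.3 times); unloaded it loses about 0.03 rad/s each second (bearing 0.002 N m + 0.002 N m per rad/s), with the roller pressed on at 3.5 N about 0.09 rad/s each second.
- seat: round stool seat lying upside down, 3.6 kg, radius 165 mm, 40 mm thick; its upright edge, 42 to 82 mm above the bench, is the black band. Origin: centre of its lower face, z up. It sits off-centre: its origin lies 4 mm from the axis along the seat's own +x, so the edge's distance from the axis is 165 mm + 4 mm x cos(angle from its x axis).
- face (a point): centre of the seat's upper face. From it rise four steel leg sockets, in one piece with the seat: upright tubes of radius 16 mm, 40 mm tall (82 to 122 mm above the bench), 105 mm from the seat's centre at 45, 135, 225, 315 degrees from its x axis, each in a flange 4 mm thick, radius 28 mm. A blue tape mark 145 mm out on the seat's +x shows the high spot.
- roller: seam roller, a hand tool: red handle, black butt, steel fork, orange wheel; 183 mm long, 40 mm high, 0.26 kg. Origin: under the front end of the handle at its underside; x forward to the wheel, z up. Handle 26 mm wide (y), z 6 to 34 mm, x -80 to 0 mm; butt to x = -102 mm, 34 mm wide; the fork, 20 mm wide, holds the wheel from above and below and ends 12 mm past its axle.
- roller_grip (a point): middle of the roller's handle, 40 mm behind the roller's origin and 20 mm above its underside: the place to grip it, from above, fingers on its two sides.
- wheel: the roller's orange wheel, radius 28 mm, 32 mm wide, free on its axle, which stands upright as the tool lies. Origin: its centre, 53 mm ahead of the roller's origin, 20 mm above its underside, 93 mm ahead of the grip point; z is the axle (the frame turns with the wheel).
- glue: white glue bottle, radius 30 mm, 170 mm tall, origin at its bottom; to be left alone
- tin: tin with blue label, radius 42 mm, 100 mm tall, origin at its bottom; to be left alone
- mug: white mug, radius 40 mm, 95 mm tall, origin at its bottom; to be left alone
There are look-alikes about, which are no part of the job. What is shaped like the roller but blue or green is not meant.

How it is judged:
By the outcome, as a careful person would: the job done as asked, in the order asked, and still so for the second after the job is handed in, while the arm keeps its last pose, push and grip.
It also fails if it takes over 67 s, if anything falls off the work surface, if the arm or the gripper's body presses on something with over 40 N, if the wrist force passes 120 N, or if a joint passes its speed limit or range.

## Working session

There is one attempt and no reset: what is moved stays moved. The work goes in short steps, Python scripts to look and compute and a tool call to move; the robot and the scene stay as the last step left them, time stands still between calls to the robot, and variables do not carry over. Pictures are saved under pics/ and viewed, at most 10 in all, crops included, and the job is handed in when it is done.

Besides the shell and the picture viewer there is one more tool, called as a command line: name --pt "numbers of a row" for each row, then --argument value for the rest. carry_out: Moves the arm, as the interface text tells. Its arguments: {"type":"object","properties":{"commands":{"type":"array"},"force":{"type":"number"}},"required":["commands"]}

```bash
mkdir -p pics
cat > h.py <<'E'
import numpy as np,cv2
from workcell import state,grab_frame,camera_model,workorder
from scipy.spatial.transform import Rotation as R
def ray(name,uv,st=None):
    m=camera_model(name);K=np.array([[m['fx'],0,m['cx']],[0,m['fy'],m['cy']],[0,0,1.]])
    p=cv2.undistortPoints(np.array(uv,float).reshape(-1,1,2),K,np.array(m['dist'],float)).reshape(-1,2)
    d=np.c_[p[:,0],-p[:,1],-np.ones(len(p))]
    return np.array(m['origin'],float),d@np.array(m['rotation'],float).T
def onplane(name,uv,z):
    o,d=ray(name,uv);return o+d*((z-o[2])/d[:,2])[:,None]
def save(n,im):cv2.imwrite('pics/'+n+'.png',im[...,::-1])
E
python3 - <<'E'
from h import *
s=state();print(s)
for n in('scene','top'):
    m=camera_model(n);print(n,m['origin'],m['rotation'],m['fx'],m['dist']);im=grab_frame(n);save(n+'0',im)
    np.save('pics/'+n+'0.npy',im)
E
```

```text
{'time_s': 0.0, 'qpos': array([-6.53757407e+01,  1.83501092e+01,  8.97066863e+01, -2.18541599e-03,
        7.20436857e+01, -1.14648328e+00]), 'qvel': array([-0.00176122, -0.00485819,  0.02224488,  0.02894438,  0.00507017,
        0.02240489]), 'effort': array([-3.82855487e-04, -4.12463415e+01, -2.31976730e+01,  7.27514620e-02,
        4.59356164e-02, -1.41663945e-04]), 'ee_pos': array([ 249.76551761, -517.35467662,  213.1337415 ]), 'ee_rot': array([-1.79899497e+02,  6.68837380e-05,  2.57714182e+01]), 'force': array([ 0.55188962, -0.6270018 , -0.12077657]), 'torque': array([-0.01129628, -0.02126306,  0.04878926]), 'gripper_force': 0.0, 'gripper_width': 91.27408530331455}
scene [1462.20233445  483.35988625 1006.25144642] [ 50.22493198   0.39238029 119.07310127] 495.92019081995005 [0.04680236 0.         0.         0.         0.        ]
top [ 197.20057928  -45.2775611  1548.0614513 ] [ 11.80574913   0.1253099  -94.46026361] 575.5148540581112 [-0.13444186  0.          0.          0.          0.        ]
```

View pics/top0.png

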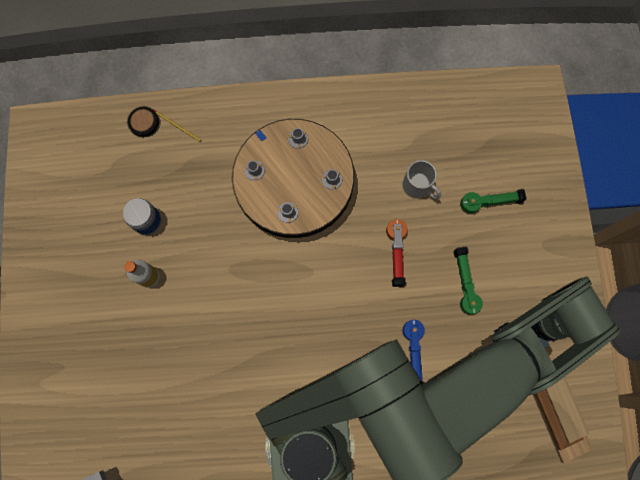

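View pics/scene0.png

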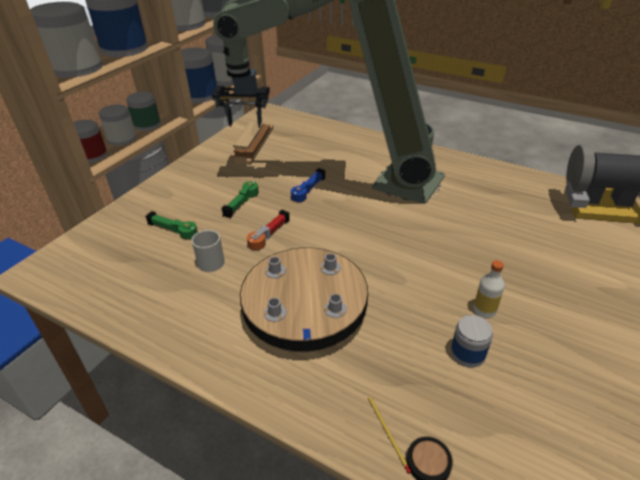

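The top view shows four roller-shaped tools: red with an orange wheel (398,255), green (492,202), green (467,280) and blue (414,345). Only the red one fits "red handle, orange wheel". The seat centre is near (293,178), the blue mark near (261,135) and the mug near (421,180).

```bash
sed -i "s/np.array(m\['rotation'\],float).T/R.from_euler('xyz',m['rotation'],degrees=True).as_matrix().T/" h.py
python3 - <<'E'
from h import *
im=np.load('pics/top0.npy');hsv=cv2.cvtColor(im,cv2.COLOR_RGB2HSV).astype(int);H,S,V=hsv[...,0],hsv[...,1],hsv[...,2]
def comps(m,box,z,lab):
    k=np.zeros(m.shape,bool);x0,y0,x1,y1=box;k[y0:y1,x0:x1]=1
    n,l,st,c=cv2.connectedComponentsWithStats((m&k).astype(np.uint8))
    for i in range(1,n):
        if st[i,4]>25: print(lab,st[i],c[i].round(1),onplane('top',[c[i]],z)[0].round(1))
    return l
comps((S>200)&((H<5)|(H>175))&(V>60),(370,200,430,300),34,'red')
comps((S>150)&(H>=6)&(H<16)&(V>150),(370,200,430,260),36,'orange')
comps((V<45),(370,200,430,300),34,'butt')
comps((H>100)&(H<125)&(S>120),(240,120,290,160),82,'blue')
comps((S<70)&(V>60),(240,120,345,230),122,'sock')
comps((S<70)&(V>100),(400,150,445,205),95,'mug')
# seat top face mask
m=((H>8)&(H<25)&(S>60)&(V>90)).astype(np.uint8)
m=cv2.morphologyEx(m,cv2.MORPH_OPEN,np.ones((3,3)))
# radial edge: from approx centre go out until dark
pts=[]
for a in np.radians(np.arange(0,360,3)):
    for r in np.arange(50,72,.25):
        u,v=294+r*np.cos(a),177+r*np.sin(a)
        if cv2.getRectSubPix(im.astype(np.float32),(1,1),(u,v)).mean()<62: pts.append((u,v));break
P=onplane('top',pts,82)[:,:2]
for _ in range(5):
    A=np.c_[2*P,np.ones(len(P))];s=np.linalg.lstsq(A,(P**2).sum(1),rcond=None)[0];r=np.sqrt(s[2]+s[0]**2+s[1]**2)
    e=np.hypot(*(P-s[:2]).T)-r;P=P[abs(e)<max(1.5,2*e.std())]
print('seat',s[:2],r,len(P),e.std())
save('crop',cv2.resize(im[100:310,220:540],None,fx=2.5,fy=2.5,interpolation=cv2.INTER_CUBIC))
E
```

```text
red [393 249   2  28  32] [393.8 261.6] [ 462.2 -262.4   34. ]
red [397 249   6  28  52] [400.9 261.9] [ 459.9 -281.2   34. ]
orange [398 219   9  18  74] [402.5 226.8] [ 555.6 -295.7   36. ]
orange [388 220   8  17  80] [391.1 227.4] [ 556.3 -264.5   36. ]
butt [392 278  14   9 113] [398.4 282. ] [ 406.3 -269.    34. ]
blue [256 130  10  10  51] [260.3 134.9] [832.5  70.9  82. ]
sock [288 128  17  21 148] [294.7 137.8] [799.4 -22.9 122. ]
sock [300 133   9  15  49] [304.6 141. ] [788.4 -48.4 122. ]
sock [244 160  17  20 160] [250.9 169.4] [720.4  97.5 122. ]
sock [257 165   8  15  56] [261.  172.6] [709.3  71.3 122. ]
sock [322 169  21  21 222] [331.1 179.6] [ 675.5 -109.6  122. ]
sock [277 202  21  21 251] [286.8 212. ] [597.4  10.9 122. ]
mug [407 160  34  34 367] [421.9 178.2] [ 670.1 -352.5   95. ]
seat [710.88222808  -9.37889609] 162.67397400465072 68 0.4477151849048627
```

View pics/crop.png

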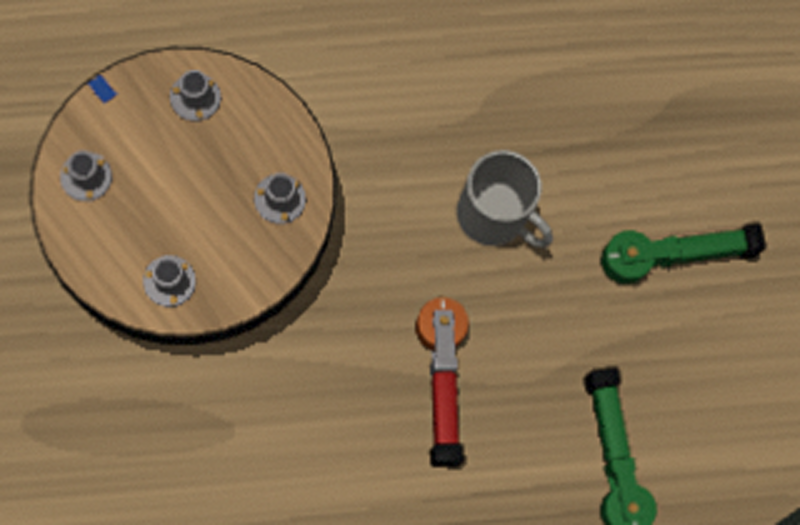

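The crop confirms it: the tool at crop (445,380) has a red handle, steel fork and orange wheel, so it is the one meant. The mark lies 145.7 mm from the measured centre, which fits the given 145. I'll move above the handle.

carry_out --pt "0 0 8 74 -33 20 1" --pt "0 0 15 120 -53 40 1" --pt "0 0 22 165 -73 60 1" --pt "0 0 30 210 -94 80 1" --pt "0 0 30 255 -113 94 1" --pt "0 0 30 294 -131 94 1" --pt "0 0 30 294 -131 94 1" --pt "0 0 30 294 -131 94 1" --pt "0 0 30 294 -131 94 1"

```text
time_s: 1.0
ee_pos: [457.8, -271.4, 119.5]
ee_rot: [-180.0, 0.1, -4.1]
force: [0.4, 0.1, -0.5]
gripper_width: 91.1
gripper_force: 0.0
```

Run:
```python
from h import *
s=state();print(s['time_s'],s['ee_pos'],s['ee_rot'],s['force'])
im=grab_frame('wrist');save('w1',im)
m=camera_model('wrist');K=np.array([[m['fx'],0,m['cx']],[0,m['fy'],m['cy']],[0,0,1.]]);T=np.array(m['mount'],float);print(T.round(2))
Rw=R.from_euler('xyz',s['ee_rot'],degrees=True).as_matrix()
def wp(uv,z):
    p=cv2.undistortPoints(np.array(uv,float).reshape(-1,1,2),K,np.array(m['dist'],float)).reshape(-1,2)
    d=np.c_[p[:,0],-p[:,1],-np.ones(len(p))]@T[:3,:3].T@Rw.T; o=s['ee_pos']+Rw@T[:3,3]
    return o+d*((z-o[2])/d[:,2])[:,None]
hsv=cv2.cvtColor(im,cv2.COLOR_RGB2HSV).astype(int);H,S,V=hsv[...,0],hsv[...,1],hsv[...,2]
for lab,k,z in(('red',(S>170)&((H<5)|(H>174))&(V>50),34),('orange',(S>150)&(H>=6)&(H<16)&(V>120),36)):
    n,l,st,c=cv2.connectedComponentsWithStats(k.astype(np.uint8))
    for i in range(1,n):
        if st[i,4]>300:
            pts=np.argwhere(l==i)[:,::-1];b=cv2.boxPoints(cv2.minAreaRect(pts.astype(np.float32)))
            print(lab,st[i],wp([c[i]],z)[0].round(1),wp(b,z)[:,:2].round(1).tolist())
```

```text
1.0 [ 457.817014   -271.41978849  119.51433764] [-1.79997112e+02  6.98813154e-02 -4.10607214e+00] [ 0.37386616  0.05919109 -0.45032302]
[[   0.      0.97    0.23   65.65]
 [   1.     -0.      0.     -1.09]
 [   0.      0.23   -0.97 -169.9 ]
 [   0.      0.      0.      1.  ]]
red [ 305  189   34  102 3341] [ 464.3 -272.5   34. ] [[502.0, -263.1], [500.3, -286.9], [422.7, -282.4], [424.5, -256.9]]
orange [281  68  81  80 466] [ 558.2 -283.6   36. ] [[584.7, -253.5], [580.8, -307.3], [528.7, -304.7], [532.7, -248.8]]
```

View pics/w1.png

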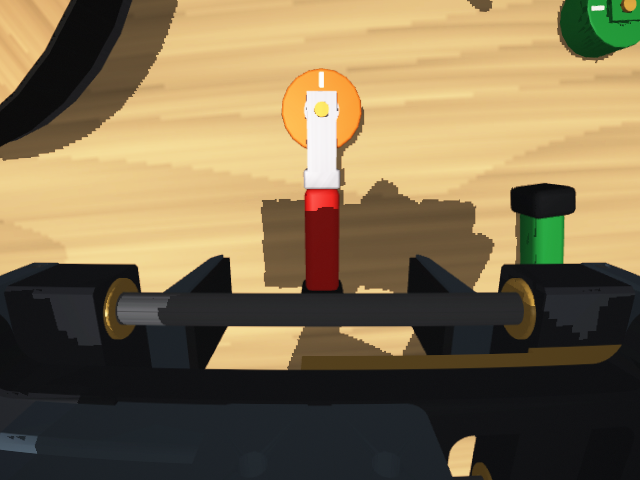

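The wrist view shows the red handle at (322,240) between the open fingers and the orange wheel at (321,108). The grip point measures (462,-272.3) and the handle 78 mm long, as it should be. I'll go down, grip and lift.

carry_out --pt "0 0 0 4 0.6 40 1" --pt "0 0 0 4 0.6 75 1" --pt "0 0 0 4 0.6 100 1" --pt "0 0 0 4 0.6 110 1" --pt "0 0 0 4 0.6 115 1" --pt "0 0 0 4 0.6 115 1" --pt "0 0 0 4 0.6 115 -0.5" --pt "0 0 0 4 0.6 115 -0.8" --pt "0 0 0 4 0.6 115 -0.8" --pt "0 0 0 4 0.6 115 -0.8" --pt "0 0 0 4 0.6 115 -0.8" --pt "0 0 0 4 0.6 115 -0.8" --pt "0 0 0 4 0.6 115 -0.8" --force 45

```text
time_s: 2.35
ee_pos: [461.7, -272.9, 4.9]
ee_rot: [180.0, 0.0, -4.2]
force: [-0.1, -0.4, 0.4]
gripper_width: 38.1
gripper_force: 0.0
```

carry_out --pt "0 0 0 0 0 0 -1" --pt "0 0 0 0 0 0 -1" --pt "0 0 0 0 0 0 -1" --pt "0 0 0 0 0 0 -1" --pt "0 0 0 0 0 -10 -1" --pt "0 0 0 0 0 -40 -1" --pt "0 0 0 0 0 -80 -1" --pt "0 0 0 0 0 -120 -1" --pt "0 0 0 0 0 -160 -1" --pt "0 0 0 0 0 -160 -1" --pt "0 0 0 0 0 -160 -1" --pt "0 0 0 0 0 -160 -1" --force 50

```text
time_s: 3.55
ee_pos: [460.5, -272.1, 163.5]
ee_rot: [-179.9, 0.2, -4.2]
force: [0.6, -1.2, -2.7]
gripper_width: 25.5
gripper_force: 50.0
```

Run:
```python
from h import *
s=state();print(s['time_s'],s['ee_pos'],s['ee_rot'],s['force'],s['gripper_width'],s['gripper_force'])
im=grab_frame('wrist');save('w2',im)
m=camera_model('wrist');K=np.array([[m['fx'],0,m['cx']],[0,m['fy'],m['cy']],[0,0,1.]]);T=np.array(m['mount'],float)
hsv=cv2.cvtColor(im,cv2.COLOR_RGB2HSV).astype(int);H,S,V=hsv[...,0],hsv[...,1],hsv[...,2]
k=(S>150)&(H>=5)&(H<17)&(V>110)
n,l,st,c=cv2.connectedComponentsWithStats(k.astype(np.uint8))
k=np.isin(l,[i for i in range(1,n) if st[i,4]>150])
pts=np.argwhere(k)[:,::-1].astype(np.float32);cc,r=cv2.minEnclosingCircle(pts);print(cc,r)
p=cv2.undistortPoints(np.array([[cc]],float),K,np.array(m['dist'],float)).reshape(2)
d=T[:3,:3]@[p[0],-p[1],-1];o=T[:3,3]
# wheel upper face: 16 mm above wheel centre; TCP expected 16 below it
for zt in(-31,):print('wheel top in tool',o+d*(zt-o[2])/d[2], 'r',r/m['fx']*np.linalg.norm(d*(zt-o[2])/d[2]))
```

```text
3.55 [ 460.48243194 -272.10003214  163.48143303] [-179.90495837    0.18658241   -4.22623062] [ 0.61202485 -1.15602942 -2.73248812] 25.454881462409592 49.99106168746948
(319.4512634277344, 79.36702728271484) 76.40646362304688
wheel top in tool [ 94.33618514  -1.04445159 -31.        ] r 30.873215947332014
```

View pics/w2.png

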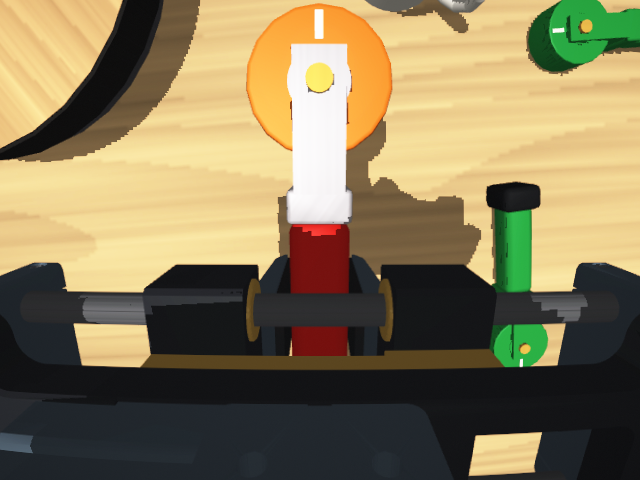

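The wrist view shows the roller firmly held (opening 25.5 mm, the handle width) and straight. The wheel at (319,80) is about 93.5 mm ahead of the TCP. Next I'll go above the start of the push.

carry_out --pt "0 0 -1 7 -42 0 -1" --pt "0 0 -2 14 -85 0 -1" --pt "0 0 -3 21 -127 0 -1" --pt "0 0 -4.2 28 -170 0 -1" --pt "0 0 -4.2 35 -212 0 -1" --pt "0 0 -4.2 42 -254 0 -1" --pt "0 0 -4.2 49 -296 0 -1" --pt "0 0 -4.2 53 -320 0 -1" --pt "0 0 -4.2 55.9 -338.3 0 -1" --pt "0 0 -4.2 55.9 -338.3 0 -1" --pt "0 0 -4.2 55.9 -338.3 0 -1" --pt "0 0 -4.2 55.9 -338.3 0 -1"

```text
time_s: 4.8
ee_pos: [541.8, 59.4, 164.1]
ee_rot: [180.0, 0.1, -0.1]
force: [0.2, -0.2, -2.5]
gripper_width: 25.6
gripper_force: 50.0
```

carry_out --pt "0 0 0 0 -1.5 25 -1" --pt "0 0 0 0 -1.5 48 -1" --pt "0 0 0 0 -1.5 62 -1" --pt "0 0 0 0 -1.5 68 -1" --pt "0 0 0 0 -1.5 68 -1" --pt "0 0 0 0 -1.5 68 -1" --pt "0 0 0 0 -1.5 68 -1"

```text
time_s: 5.5
ee_pos: [543.2, 61.7, 97.9]
ee_rot: [-180.0, -0.1, -0.0]
force: [0.2, 0.2, -2.8]
gripper_width: 26.2
gripper_force: 50.0
```

Run:
```python
from h import *
s=state();print(s['time_s'],s['ee_pos'],s['ee_rot'],s['force'])
# push profile: wheel on circle R about axis, starting 135deg
C=np.array([707.5,-11.6]);Rr=103;w0=np.array([s['ee_pos'][0]+93.5,s['ee_pos'][1]])
print('wheel rel',w0-C,np.hypot(*(w0-C)),np.degrees(np.arctan2(*(w0-C)[::-1])))
t=np.arange(0,2.01,.1);W=1.72;T=1.5
# speed: slow creep 0.25 rad/s to close gap then raised cosine
om=np.where(t<.5,0.25*np.minimum(t/.2,1),0.25+(W-0.25)*.5*(1-np.cos(np.pi*np.clip((t-.5)/1.3,0,1))))
ph=np.radians(135)+np.r_[0,np.cumsum((om[1:]+om[:-1])/2*.1)]
for a,b in zip(np.degrees(ph),om): 
    d=C+Rr*np.array([np.cos(np.radians(a)),np.sin(np.radians(a))])-w0;print(round(a,1),round(b,2),round(d[0],1),round(-d[1],1))
```

```text
5.5 [543.18051917  61.66089194  97.93407627] [-1.79994358e+02 -1.18728204e-01 -4.99872118e-02] [ 0.22262294  0.16556568 -2.79046313]
wheel rel [-70.81948083  73.26089194] 101.89483378718094 134.0292281702702
135.0 0.0 -2.0 0.4
135.4 0.12 -2.5 0.9
136.4 0.25 -3.8 2.3
137.9 0.25 -5.6 4.2
139.3 0.25 -7.3 6.1
140.7 0.25 -8.9 8.1
142.2 0.27 -10.6 10.2
144.0 0.33 -12.5 12.7
146.2 0.43 -14.7 15.9
149.0 0.57 -17.5 20.3
152.7 0.72 -20.7 26.1
157.4 0.9 -24.3 33.6
163.0 1.07 -27.7 43.2
169.7 1.25 -30.5 54.8
177.3 1.4 -32.1 68.3
185.7 1.54 -31.7 83.4
194.8 1.64 -28.8 99.5
204.3 1.7 -23.1 115.7
214.1 1.72 -14.5 131.0
224.0 1.72 -3.3 144.7
233.8 1.72 10.0 156.4
```

carry_out --pt "0 0 0 -2.5 0.9 0 -1" --pt "0 0 0 -3.8 2.3 0 -1" --pt "0 0 0 -5.6 4.2 0 -1" --pt "0 0 0 -7.3 6.1 0 -1" --pt "0 0 0 -8.9 8.1 0 -1" --pt "0 0 0 -10.6 10.2 0 -1" --pt "0 0 0 -12.5 12.7 0 -1" --pt "0 0 0 -14.7 15.9 0 -1" --pt "0 0 0 -17.5 20.3 0 -1" --pt "0 0 0 -20.7 26.1 0 -1" --pt "0 0 0 -24.3 33.6 0 -1" --pt "0 0 0 -27.7 43.2 0 -1" --pt "0 0 0 -30.5 54.8 0 -1" --pt "0 0 0 -32.1 68.3 0 -1" --pt "0 0 0 -31.7 83.4 0 -1" --pt "0 0 0 -28.8 99.5 0 -1" --pt "0 0 0 -23.1 115.7 0 -1" --pt "0 0 0 -15 131 0 -1" --pt "0 0 0 -20 140 -32 -1" --pt "0 0 0 -35 142 -70 -1"

```text
time_s: 7.5
ee_pos: [508.2, -82.5, 166.2]
ee_rot: [180.0, 0.1, -0.1]
force: [0.2, 0.5, -2.0]
gripper_width: 25.7
gripper_force: 50.0
```

```bash
cat >> h.py <<'E'
C=np.array([707.5,-11.6])
def mark(im):
    hsv=cv2.cvtColor(im,cv2.COLOR_RGB2HSV).astype(int);H,S,V=hsv[...,0],hsv[...,1],hsv[...,2]
    k=(H>100)&(H<125)&(S>120);b=np.zeros_like(k);b[105:250,220:365]=1
    n,l,st,c=cv2.connectedComponentsWithStats((k&b).astype(np.uint8))
    i=1+np.argmax(st[1:,4]) if n>1 else 0
    if i==0 or st[i,4]<15:return None
    p=onplane('top',[c[i]],82)[0,:2];d=p-C
    return st[i,4],np.hypot(*d),np.degrees(np.arctan2(d[1],d[0]))
E
python3 - <<'E'
from h import *
for i in range(6):
    t=state()['time_s'];im=grab_frame('top');print(t,mark(im))
save('t2',im);s=state();print(s['ee_pos'],s['ee_rot'],s['force'])
E
```

```text
7.5 (np.int32(54), np.float64(148.88782380212376), np.float64(124.31861238014854))
7.55 (np.int32(51), np.float64(148.30372070178862), np.float64(129.16776804672682))
7.6 (np.int32(55), np.float64(148.84524102069548), np.float64(133.94163250996942))
7.65 (np.int32(56), np.float64(148.79964114428063), np.float64(138.82039099918484))
7.7 (np.int32(57), np.float64(148.4570272823022), np.float64(143.70762887724254))
7.75 (np.int32(57), np.float64(149.18249297772482), np.float64(148.53173645876927))
[507.01536712 -80.47940851 165.66445495] [-1.79996542e+02  1.15720009e-01 -4.79070046e-02] [-0.0532716  -0.31524771 -3.40805307]
```

The seat turns at 1.69 rad/s, and the mark stays 148.8 mm from the axis (149 expected), so the axis is good. I'll go to the stand-off on the robot's side of the edge.

carry_out --pt "0 0 0 -40 -25 0 -1" --pt "0 0 0 -80 -50 0 -1" --pt "0 0 0 -102 -69 10 -1" --pt "0 0 0 -102 -69 50 -1" --pt "0 0 0 -102 -69 90 -1" --pt "0 0 0 -102 -69 110 -1" --pt "0 0 0 -102 -69 118.7 -1" --pt "0 0 0 -102 -69 118.7 -1" --pt "0 0 0 -102 -69 118.7 -1"

```text
time_s: 8.7
ee_pos: [406.3, -11.1, 48.6]
ee_rot: [180.0, -0.1, -0.0]
force: [-0.3, -0.1, -2.3]
gripper_width: 25.6
gripper_force: 50.0
```

Run:
```python
from h import *
for i in range(4):
    s=state();im=grab_frame('top');print(s['time_s'],mark(im),s['ee_pos'].round(2),s['force'].round(2))
save('t3',im);s=state();print(s['time_s'],s['ee_pos'],s['ee_rot'],s['force'])
```

```text
8.7 (np.int32(55), np.float64(148.8813252610724), np.float64(-120.83644706970637)) [406.26 -11.15  48.58] [-0.25 -0.05 -2.29]
8.75 (np.int32(59), np.float64(149.34318276794303), np.float64(-116.00248331370211)) [406.52 -11.18  48.96] [ 0.18 -0.38 -1.96]
8.8 (np.int32(58), np.float64(150.0031995296314), np.float64(-111.39098325573953)) [406.55 -11.18  49.14] [ 0.89  0.03 -2.97]
8.85 (np.int32(59), np.float64(149.22484099396803), np.float64(-106.76231874710783)) [406.41 -11.19  49.18] [-1.38  0.22 -2.28]
8.9 [406.27106904 -11.19256566  49.12806618] [ 1.79987791e+02 -1.35175219e-01 -3.16314645e-02] [ 0.25832437  0.29903839 -2.93816596]
```

```bash
cat >> h.py <<'E'
def th(t,loaded_from=None,t0=8.85,a0=253.2,w0=1.64):  # deg; decel free .031, loaded .09
    dt=t-t0;L=loaded_from if loaded_from else 1e9
    d=min(dt,max(L-t0,0));a=a0+np.degrees(w0*d-.0155*d*d);w=w0-.031*d
    e=dt-d;return a+np.degrees(w*e-.045*e*e),w-.09*e
def touch(t,L=None):return 421+4*np.cos(np.radians(th(t,L)[0]))
def rows(t,n,x0,d,L=None):
    for i in range(1,n+1):
        tt=t+.1*i;print(round(tt,2),round(th(tt,L)[0]%360),round(touch(tt,L)+np.interp(i,[0,n],d)-x0,1))
E
python3 - <<'E'
from h import *
rows(8.9,6,406.2,(-13,-2.5))
rows(8.9+.6,14,406.2,(-2.5,4.5))
E
```

```text
9.0 267 3.4
9.1 277 5.8
9.2 286 8.2
9.3 295 10.5
9.4 305 12.8
9.5 314 15.1
9.6 323 16.0
9.7 332 16.8
9.8 342 17.6
9.9 351 18.2
10.0 0 18.8
10.1 9 19.2
10.2 18 19.6
10.3 28 19.8
10.4 37 20.0
10.5 46 20.1
10.6 55 20.1
10.7 64 20.1
10.8 73 20.0
10.9 82 19.9
```

carry_out --pt "0 0 0 3.4 0 1 -1" --pt "0 0 0 5.8 0 2 -1" --pt "0 0 0 8.2 0 2 -1" --pt "0 0 0 10.5 0 2 -1" --pt "0 0 0 12.8 0 2 -1" --pt "0 0 0 15.1 0 2 -1" --pt "0 0 0 16 0 2 -1"

```text
time_s: 9.6
ee_pos: [421.8, -11.1, 46.2]
ee_rot: [180.0, -0.0, -0.0]
force: [-0.6, 0.1, -2.4]
gripper_width: 25.4
gripper_force: 50.0
```

Run:
```python
from h import *
s=state();print(s['time_s'],s['ee_pos'],s['force'],s['effort'].round(2),touch(s['time_s']))
```

```text
9.6 [421.75438669 -11.1166688   46.23062209] [-0.55143982  0.12675004 -2.3545752 ] [-0.000e+00 -3.242e+01 -1.625e+01  3.000e-02 -1.300e-01 -0.000e+00] 424.2018487717998
```

carry_out --pt "0 0 0 0.8 0 0 -1" --pt "0 0 0 1.6 0 0 -1" --pt "0 0 0 2.2 0 0 -1"

```text
time_s: 9.9
ee_pos: [423.6, -11.1, 46.2]
ee_rot: [180.0, 0.0, -0.0]
force: [-0.2, -0.3, -2.5]
gripper_width: 26.1
gripper_force: 50.0
```

Run:
```python
from h import *
s=state();print(s['time_s'],s['ee_pos'],s['force'],s['effort'].round(2),touch(s['time_s']))
```

```text
9.9 [423.62587897 -11.12218935  46.2429034 ] [-0.16720954 -0.30476277 -2.51794387] [-0.000e+00 -3.262e+01 -1.630e+01  3.000e-02 -1.300e-01 -0.000e+00] 424.9494808317942
```

carry_out --pt "0 0 0 0.6 0 0 -1" --pt "0 0 0 1.0 0 0 -1" --pt "0 0 0 1.4 0 0 -1"

```text
time_s: 10.2
ee_pos: [425.0, -11.1, 46.2]
ee_rot: [180.0, -0.0, -0.0]
force: [-0.9, 1.1, -3.0]
gripper_width: 25.5
gripper_force: 50.0
```

Run:
```python
from h import *
s=state();print(s['time_s'],s['ee_pos'],s['force'],s['effort'].round(2),touch(s['time_s']))
rows(10.2,8,425.8,(.5,4.5))
```

```text
10.2 [425.01737388 -11.10947892  46.24896982] [-0.87159383  1.09053864 -2.9673576 ] [-0.000e+00 -3.275e+01 -1.634e+01  3.000e-02 -1.300e-01 -0.000e+00] 424.7947470370924
10.3 28 -0.3
10.4 37 -0.1
10.5 46 -0.0
10.6 55 -0.0
10.7 64 -0.0
10.8 73 -0.1
10.9 82 -0.2
11.0 91 -0.4
```

carry_out --pt "0 0 0 0.2 0 0 -1" --pt "0 0 0 0.4 0 0 -1" --pt "0 0 0 0.5 0 0 -1"

```text
time_s: 10.5
ee_pos: [425.5, -11.1, 46.2]
ee_rot: [180.0, -0.0, -0.0]
force: [0.8, -0.2, -2.5]
gripper_width: 25.8
gripper_force: 50.0
```

Run:
```python
from h import *
s=state();print(s['time_s'],s['ee_pos'],s['force'],s['effort'].round(2),touch(s['time_s']))
rows(s['time_s'],6,426.3,(2.5,4))
```

```text
10.5 [425.50762614 -11.10250857  46.23628239] [ 0.78351893 -0.18070149 -2.48365279] [-0.000e+00 -3.277e+01 -1.636e+01  3.000e-02 -1.200e-01 -0.000e+00] 423.7874304771397
10.6 55 -0.3
10.7 64 -0.5
10.8 73 -0.9
10.9 82 -1.2
11.0 91 -1.6
11.1 100 -2.0
```

carry_out --pt "0 0 0 0 0 0 -1" --pt "0 0 0 0 0 0 -1" --pt "0 0 0 -0.1 0 0 -1"

```text
time_s: 10.8
ee_pos: [424.0, -11.1, 46.1]
ee_rot: [180.0, 0.2, -0.0]
force: [-5.4, 0.5, -0.2]
gripper_width: 25.7
gripper_force: 50.0
```

```bash
cat >> h.py <<'E'
def rep():
    s=state();print(s['time_s'],'x',s['ee_pos'][0].round(2),'F',s['force'].round(2),s['effort'][1:5].round(3),'touch',touch(s['time_s']).round(2),'th',th(s['time_s'])[0]%360);return s['time_s']
E
python3 - <<'E'
from h import *
t=rep();print(camera_model('wrist')['fx'])
im=grab_frame('top');print(t,mark(im))
E
```

```text
10.8 x 424.03 F [-5.38  0.51 -0.15] [-31.368 -18.371   0.097  -1.334] touch 422.17 th 73.05496125806064
351.00622895786455
10.8 (np.int32(53), np.float64(149.0962404914538), np.float64(75.2120175713338))
```

Contact at x≈424 with about 5.4 N. The edge is now moving towards the robot, so I'll follow it.

```bash
cat >> h.py <<'E'
th.__defaults__=(10.8,10.8,75.0,1.605)
E
sed -i 's/def touch(t,L=None)/def touch(t,L=10.8)/; s/def rows(t,n,x0,d,L=None)/def rows(t,n,x0,d,L=10.8)/' h.py
python3 - <<'E'
from h import *
rows(10.85,6,426.2,(3.7,3.7))
E
```

```text
10.95 89 -1.4
11.05 98 -2.0
11.15 107 -2.7
11.25 116 -3.2
11.35 125 -3.8
11.45 134 -4.3
```

carry_out --pt "0 0 0 -1.4 0 0 -1" --pt "0 0 0 -2.0 0 0 -1" --pt "0 0 0 -2.7 0 0 -1"

```text
time_s: 11.15
ee_pos: [421.9, -11.1, 46.0]
ee_rot: [180.0, 0.1, -0.0]
force: [-4.3, 0.4, -2.3]
gripper_width: 25.8
gripper_force: 50.0
```

Run:
```python
from h import *
t=rep();print('dx',state()['ee_pos'][0]-touch(t));rows(t,5,423.5,(3.7,3.7))
```

```text
11.15 x 421.86 F [-4.34  0.36 -2.25] [-32.536 -18.607   0.084  -1.268] touch 419.84 th 106.8700611569081
dx 2.025039626641501
11.25 116 -0.5
11.35 125 -1.1
11.45 134 -1.6
11.55 143 -2.0
11.65 151 -2.3
```

carry_out --pt "0 0 0 -0.6 0 0 -1" --pt "0 0 0 -1.3 0 0 -1" --pt "0 0 0 -1.8 0 0 -1" --pt "0 0 0 -2.2 0 0 -1"

```text
time_s: 11.55
ee_pos: [419.9, -11.1, 46.0]
ee_rot: [180.0, 0.1, -0.0]
force: [-4.8, -0.1, -2.8]
gripper_width: 25.7
gripper_force: 50.0
```

Run:
```python
from h import *
t=rep();print('dx',state()['ee_pos'][0]-touch(t),state()['torque'],state()['qpos'].round(2));rows(t,8,421.3,(3.5,3.5))
```

```text
11.55 x 419.94 F [-4.8  -0.08 -2.8 ] [-33.028 -19.397   0.099  -1.601] touch 417.83 th 142.51949516994796
dx 2.113038926609704 [0.03033263 0.94568253 0.03065799] [-3.0800e+00  1.5840e+01  1.2242e+02 -1.0000e-02  4.1810e+01  8.6960e+01]
11.65 151 -0.3
11.75 160 -0.6
11.85 169 -0.7
11.95 177 -0.8
12.05 186 -0.8
12.15 194 -0.7
12.25 203 -0.5
12.35 211 -0.2
```

carry_out --pt "0 0 0 -0.65 0 0 -1" --pt "0 0 0 -0.85 0 0 -1" --pt "0 0 0 -0.97 0 0 -1" --pt "0 0 0 -1.0 0 0 -1"

```text
time_s: 11.95
ee_pos: [419.0, -11.1, 46.1]
ee_rot: [180.0, 0.1, -0.0]
force: [-4.8, -0.4, -4.5]
gripper_width: 25.7
gripper_force: 50.0
```

Run:
```python
from h import *
t=rep();print('dx',state()['ee_pos'][0]-touch(t),state()['torque'])
im=grab_frame('top');print(mark(im),state()['force'],state()['effort'][4])
rows(t+.1,8,420.3,(3.3,3.3))
```

```text
11.95 x 419.02 F [-4.79 -0.45 -4.51] [-33.191 -19.873   0.087  -1.827] touch 417.0 th 177.34386995799926
dx 2.0196773969095716 [0.00498169 1.0682396  0.03293952]
(np.int32(62), np.float64(148.6819900537368), np.float64(174.19523925970347)) [-4.90752964  0.3727759  -3.0645822 ] -1.8715330213308334
12.15 194 0.1
12.25 203 0.3
12.35 211 0.6
12.45 220 0.9
12.55 228 1.3
12.65 236 1.8
12.75 245 2.3
12.85 253 2.8
```

```bash
cat >> h.py <<'E'
P=[11.95,174.2,1.43]
def th(t,L=None):
    a,w=np.radians(P[1]),P[2];n=max(int((t-P[0])/.01+.5),0)
    for _ in range(n): w-=.01*(.085+.075*np.sin(a));a+=.01*w
    return np.degrees(a),w
def rows(t,n,x0,d,lead=.05):
    for i in range(1,n+1):
        tt=t+.1*i;print(round(tt,2),round(th(tt)[0]%360),round(touch(tt+lead)+np.interp(i,[0,n],d)-x0,2),round(th(tt)[1],2))
E
python3 - <<'E'
from h import *
rows(12.0,6,420.3,(3.1,3.1))
E
```

```text
12.1 186 -0.13 1.42
12.2 195 0.01 1.41
12.3 203 0.22 1.4
12.4 211 0.51 1.4
12.5 219 0.86 1.39
12.6 227 1.26 1.39
```

carry_out --pt "0 0 0 -0.13 0 0 -1" --pt "0 0 0 0.01 0 0 -1" --pt "0 0 0 0.22 0 0 -1"

```text
time_s: 12.3
ee_pos: [419.3, -11.1, 46.2]
ee_rot: [180.0, 0.0, -0.0]
force: [-5.3, 1.0, -4.0]
gripper_width: 25.6
gripper_force: 50.0
```

Run:
```python
from h import *
t=rep();print('dx',state()['ee_pos'][0]-touch(t),state()['torque'])
rows(t,8,420.5,(3.1,3.1))
```

```text
12.3 x 419.34 F [-5.26  1.04 -3.99] [-33.177 -20.038   0.081  -1.923] touch 417.31 th 202.58578091860576
dx 2.031516253820655 [ 0.06169162  1.08462831 -0.04546472]
12.4 211 0.31 1.4
12.5 219 0.66 1.39
12.6 227 1.06 1.39
12.7 235 1.51 1.39
12.8 242 2.0 1.39
12.9 250 2.52 1.38
13.0 258 3.07 1.38
13.1 266 3.62 1.38
```

carry_out --pt "0 0 0 0.1 0 0 -1" --pt "0 0 0 0.37 0 0 -1" --pt "0 0 0 0.76 0 0 -1"

```text
time_s: 12.6
ee_pos: [420.3, -11.1, 46.2]
ee_rot: [180.0, 0.0, -0.0]
force: [-4.7, 0.2, -3.6]
gripper_width: 25.9
gripper_force: 50.0
```

Run:
```python
from h import *
t=rep();print('dx',state()['ee_pos'][0]-touch(t),state()['torque'])
rows(t,8,421.26,(2.8,2.8))
```

```text
12.6 x 420.33 F [-4.72  0.18 -3.65] [-33.355 -19.989   0.074  -1.889] touch 418.25 th 226.59064472193018
dx 2.0744657291651265 [ 0.05553435  1.11219608 -0.00896088]
12.7 235 0.45 1.39
12.8 242 0.94 1.39
12.9 250 1.46 1.38
13.0 258 2.01 1.38
13.1 266 2.56 1.38
13.2 274 3.11 1.38
13.3 282 3.65 1.38
13.4 290 4.16 1.38
```

carry_out --pt "0 0 0 0.3 0 0 -1" --pt "0 0 0 0.72 0 0 -1" --pt "0 0 0 1.22 0 0 -1"

```text
time_s: 12.9
ee_pos: [421.7, -11.1, 46.2]
ee_rot: [180.0, 0.0, -0.0]
force: [-5.0, 0.5, -4.3]
gripper_width: 25.5
gripper_force: 50.0
```

Run:
```python
from h import *
t=rep();print('dx',state()['ee_pos'][0]-touch(t),state()['torque'])
rows(t,8,422.48,(2.6,2.6))
```

```text
12.9 x 421.74 F [-5.02  0.54 -4.29] [-33.787 -19.914   0.095  -1.8  ] touch 419.66 th 250.43404306961432
dx 2.080425189487073 [0.06557807 1.07289548 0.00141238]
13.0 258 0.59 1.38
13.1 266 1.14 1.38
13.2 274 1.69 1.38
13.3 282 2.23 1.38
13.4 290 2.74 1.38
13.5 298 3.23 1.38
13.6 306 3.68 1.37
13.7 314 4.07 1.37
```

carry_out --pt "0 0 0 0.42 0 0 -1" --pt "0 0 0 0.86 0 0 -1" --pt "0 0 0 1.35 0 0 -1"

```text
time_s: 13.2
ee_pos: [423.3, -11.1, 46.3]
ee_rot: [180.0, -0.0, -0.0]
force: [-3.7, -0.4, -4.9]
gripper_width: 25.9
gripper_force: 50.0
```

Run:
```python
from h import *
t=rep();print('dx',state()['ee_pos'][0]-touch(t),state()['torque'])
rows(t,8,423.83,(2.3,2.3))
```

```text
13.2 x 423.35 F [-3.74 -0.43 -4.89] [-34.048 -19.541   0.07   -1.58 ] touch 421.29 th 274.1983258847842
dx 2.0566928864802776 [ 0.01600844  1.00722457 -0.04447555]
13.3 282 0.58 1.38
13.4 290 1.09 1.38
13.5 298 1.58 1.38
13.6 306 2.03 1.37
13.7 314 2.42 1.37
13.8 322 2.76 1.37
13.9 329 3.04 1.36
14.0 337 3.25 1.36
```

carry_out --pt "0 0 0 0.6 0 0 -1" --pt "0 0 0 1.14 0 0 -1" --pt "0 0 0 1.66 0 0 -1"

```text
time_s: 13.5
ee_pos: [424.9, -11.1, 46.3]
ee_rot: [180.0, -0.0, -0.0]
force: [-4.8, -0.6, -4.6]
gripper_width: 25.7
gripper_force: 50.0
```

Run:
```python
from h import *
t=rep();print('dx',state()['ee_pos'][0]-touch(t),state()['torque'])
rows(t,8,425.49,(2.4,2.4))
```

```text
13.5 x 424.92 F [-4.82 -0.56 -4.6 ] [-33.856 -19.477   0.067  -1.58 ] touch 422.87 th 297.90452789825343
dx 2.04573318414441 [ 0.04708433  0.9330327  -0.0094402 ]
13.6 306 0.47 1.37
13.7 314 0.86 1.37
13.8 322 1.2 1.37
13.9 329 1.48 1.36
14.0 337 1.69 1.36
14.1 345 1.83 1.35
14.2 353 1.9 1.35
14.3 0 1.9 1.34
```

carry_out --pt "0 0 0 0.44 0 0 -1" --pt "0 0 0 0.81 0 0 -1" --pt "0 0 0 1.13 0 0 -1" --pt "0 0 0 1.4 0 0 -1"

```text
time_s: 13.9
ee_pos: [426.5, -11.2, 46.3]
ee_rot: [180.0, -0.0, -0.0]
force: [-3.3, -0.1, -4.1]
gripper_width: 25.6
gripper_force: 50.0
```

Run:
```python
from h import *
t=rep();print('dx',state()['ee_pos'][0]-touch(t),state()['torque'])
rows(t,8,426.89,(2.3,2.3))
```

```text
13.9 x 426.5 F [-3.25 -0.11 -4.07] [-33.859 -18.997   0.065  -1.334] touch 424.44 th 329.3392833721575
dx 2.05730470956172 [0.0740002  0.74322369 0.00505744]
14.0 337 0.19 1.36
14.1 345 0.33 1.35
14.2 353 0.4 1.35
14.3 0 0.4 1.34
14.4 8 0.33 1.33
14.5 16 0.18 1.32
14.6 23 -0.02 1.31
14.7 31 -0.28 1.3
```

carry_out --pt "0 0 0 0.3 0 0 -1" --pt "0 0 0 0.47 0 0 -1" --pt "0 0 0 0.55 0 0 -1"

```text
time_s: 14.2
ee_pos: [427.0, -11.1, 46.3]
ee_rot: [180.0, -0.0, -0.0]
force: [-3.1, 0.0, -4.3]
gripper_width: 26.1
gripper_force: 50.0
```

```bash
cat >> h.py <<'E'
def go(x0,d,n=8):
    s=state();t=rep();print('tauF',round((s['torque'][1]-.1)/.195,2),'cmd-x',round(x0-s['ee_pos'][0],2),'dx',round(s['ee_pos'][0]-touch(t),2));rows(t,n,x0,(d,d))
E
python3 -c "
from h import *
go(427.44,2.45)"
```

```text
14.2 x 426.98 F [-3.06  0.03 -4.31] [-33.792 -18.749   0.072  -1.208] touch 424.97 th 352.64688816249844
tauF 3.23 cmd-x 0.46 dx 2.01
14.3 0 -0.0 1.34
14.4 8 -0.07 1.33
14.5 16 -0.22 1.32
14.6 23 -0.42 1.31
14.7 31 -0.68 1.3
14.8 38 -1.0 1.28
14.9 45 -1.36 1.27
15.0 52 -1.76 1.26
```

carry_out --pt "0 0 0 0.03 0 0 -1" --pt "0 0 0 -0.03 0 0 -1" --pt "0 0 0 -0.17 0 0 -1" --pt "0 0 0 -0.37 0 0 -1"

```text
time_s: 14.6
ee_pos: [426.7, -11.1, 46.3]
ee_rot: [180.0, -0.0, -0.0]
force: [-2.7, -0.1, -3.3]
gripper_width: 25.6
gripper_force: 50.0
```

```bash
python3 -c "
from h import *
go(427.07,2.5)"
```

```text
14.6 x 426.67 F [-2.74 -0.1  -3.34] [-33.725 -18.218   0.062  -0.938] touch 424.68 th 23.091698351371747
tauF 2.58 cmd-x 0.4 dx 1.99
14.7 31 -0.26 1.3
14.8 38 -0.58 1.28
14.9 45 -0.94 1.27
15.0 52 -1.34 1.26
15.1 60 -1.77 1.24
15.2 67 -2.22 1.23
15.3 74 -2.68 1.21
15.4 81 -3.15 1.2
```

carry_out --pt "0 0 0 -0.01 0 0 -1" --pt "0 0 0 -0.18 0 0 -1" --pt "0 0 0 -0.48 0 0 -1"

```text
time_s: 14.9
ee_pos: [425.8, -11.1, 46.3]
ee_rot: [180.0, -0.0, -0.0]
force: [-3.2, 0.2, -2.6]
gripper_width: 25.4
gripper_force: 50.0
```

```bash
python3 -c "
from h import *
go(426.59,2.95)"
```

```text
14.9 x 425.78 F [-3.19  0.23 -2.56] [-33.065 -18.431   0.073  -1.124] touch 423.82 th 45.258444735959756
tauF 2.96 cmd-x 0.81 dx 1.96
15.0 52 -0.41 1.26
15.1 60 -0.84 1.24
15.2 67 -1.29 1.23
15.3 74 -1.75 1.21
15.4 81 -2.22 1.2
15.5 87 -2.69 1.18
15.6 94 -3.16 1.16
15.7 101 -3.61 1.15
```

carry_out --pt "0 0 0 -0.41 0 0 -1" --pt "0 0 0 -0.84 0 0 -1" --pt "0 0 0 -1.29 0 0 -1" --pt "0 0 0 -1.75 0 0 -1"

```text
time_s: 15.3
ee_pos: [424.0, -11.1, 46.3]
ee_rot: [180.0, -0.0, -0.0]
force: [-2.5, -0.8, -2.7]
gripper_width: 25.8
gripper_force: 50.0
```

```bash
python3 -c "
from h import *
go(424.84,2.95)"
```

```text
15.3 x 424.03 F [-2.54 -0.75 -2.72] [-32.826 -18.359   0.081  -1.115] touch 422.12 th 73.69532765054214
tauF 2.81 cmd-x 0.81 dx 1.9
15.4 81 -0.47 1.2
15.5 87 -0.94 1.18
15.6 94 -1.41 1.16
15.7 101 -1.86 1.15
15.8 107 -2.29 1.13
15.9 114 -2.7 1.12
16.0 120 -3.08 1.1
16.1 126 -3.43 1.09
```

```bash
echo 'P[:]=[15.3,75.7,1.235]' >> h.py; python3 -c "
from h import *
go(424.84,3.22,5)"
```

```text
15.3 x 424.03 F [-2.54 -0.75 -2.72] [-32.826 -18.359   0.081  -1.115] touch 421.99 th 75.7
tauF 2.81 cmd-x 0.81 dx 2.04
15.4 83 -0.36 1.22
15.5 90 -0.84 1.2
15.6 97 -1.31 1.19
15.7 103 -1.76 1.17
15.8 110 -2.2 1.16
```

carry_out --pt "0 0 0 -0.36 0 0 -1" --pt "0 0 0 -0.84 0 0 -1" --pt "0 0 0 -1.31 0 0 -1" --pt "0 0 0 -1.76 0 0 -1"

```text
time_s: 15.7
ee_pos: [422.1, -11.1, 46.2]
ee_rot: [180.0, 0.0, -0.0]
force: [-3.9, -0.3, -1.6]
gripper_width: 25.8
gripper_force: 50.0
```

```bash
python3 -c "
from h import *
go(423.08,3.2)"
```

```text
15.7 x 422.07 F [-3.91 -0.27 -1.61] [-32.336 -18.662   0.087  -1.332] touch 420.08 th 103.256191944436
tauF 3.13 cmd-x 1.01 dx 1.99
15.8 110 -0.46 1.16
15.9 116 -0.86 1.14
16.0 123 -1.24 1.13
16.1 129 -1.58 1.11
16.2 136 -1.89 1.1
16.3 142 -2.16 1.08
16.4 148 -2.38 1.07
16.5 154 -2.57 1.06
```

carry_out --pt "0 0 0 -0.46 0 0 -1" --pt "0 0 0 -0.88 0 0 -1" --pt "0 0 0 -1.27 0 0 -1" --pt "0 0 0 -1.63 0 0 -1"

```text
time_s: 16.1
ee_pos: [420.4, -11.1, 46.2]
ee_rot: [180.0, 0.0, -0.0]
force: [-5.0, -0.1, -1.3]
gripper_width: 25.8
gripper_force: 50.0
```

```bash
python3 -c "
from h import *
go(421.45,3.1)"
```

```text
16.1 x 420.44 F [-5.02 -0.13 -1.29] [-32.121 -18.945   0.1    -1.503] touch 418.46 th 129.37575193570666
tauF 3.46 cmd-x 1.01 dx 1.98
16.2 136 -0.36 1.1
16.3 142 -0.63 1.08
16.4 148 -0.85 1.07
16.5 154 -1.04 1.06
16.6 160 -1.18 1.05
16.7 166 -1.28 1.04
16.8 172 -1.33 1.03
16.9 178 -1.35 1.02
```

carry_out --pt "0 0 0 -0.43 0 0 -1" --pt "0 0 0 -0.76 0 0 -1" --pt "0 0 0 -1.04 0 0 -1" --pt "0 0 0 -1.28 0 0 -1"

```text
time_s: 16.5
ee_pos: [419.3, -11.1, 46.2]
ee_rot: [180.0, 0.0, -0.0]
force: [-4.3, 0.1, -2.7]
gripper_width: 26.0
gripper_force: 50.0
```

```bash
python3 -c "
from h import *
go(420.17,2.85)"
```

```text
16.5 x 419.35 F [-4.26  0.08 -2.66] [-32.379 -18.901   0.085  -1.445] touch 417.4 th 154.19249293446805
tauF 3.41 cmd-x 0.82 dx 1.95
16.6 160 -0.15 1.05
16.7 166 -0.25 1.04
16.8 172 -0.3 1.03
16.9 178 -0.32 1.02
17.0 184 -0.29 1.01
17.1 189 -0.23 1.0
17.2 195 -0.12 0.99
17.3 201 0.02 0.99
```

carry_out --pt "0 0 0 -0.15 0 0 -1" --pt "0 0 0 -0.25 0 0 -1" --pt "0 0 0 -0.3 0 0 -1" --pt "0 0 0 -0.32 0 0 -1" --pt "0 0 0 -0.29 0 0 -1"

```text
time_s: 17.0
ee_pos: [419.0, -11.1, 46.2]
ee_rot: [180.0, 0.0, -0.0]
force: [-4.7, 0.6, -3.6]
gripper_width: 25.5
gripper_force: 50.0
```

```bash
python3 -c "
from h import *
im=grab_frame('top');print(mark(im))
go(419.88,2.85)"
```

```text
(np.int32(62), np.float64(149.2028989498453), np.float64(-172.76005114245538))
17.05 x 419.07 F [-3.92 -0.84 -2.52] [-32.546 -19.01    0.086  -1.482] touch 417.03 th 186.61509069656552
tauF 3.4 cmd-x 0.81 dx 2.04
17.15 192 0.11 1.0
17.25 198 0.23 0.99
17.35 204 0.39 0.98
17.45 209 0.58 0.98
17.55 215 0.81 0.97
17.65 220 1.06 0.97
17.75 226 1.34 0.97
17.85 232 1.64 0.96
```

```bash
echo 'P[:]=[17.0,187.2,1.04]' >> h.py; python3 -c "
from h import *
go(419.88,2.78,6)"
```

```text
17.05 x 419.07 F [-3.92 -0.84 -2.52] [-32.546 -19.01    0.086  -1.482] touch 417.06 th 190.17297160031808
tauF 3.4 cmd-x 0.81 dx 2.0
17.15 196 0.12 1.03
17.25 202 0.27 1.02
17.35 208 0.46 1.02
17.45 214 0.69 1.01
17.55 219 0.94 1.01
17.65 225 1.23 1.01
```

carry_out --pt "0 0 0 0.12 0 0 -1" --pt "0 0 0 0.27 0 0 -1" --pt "0 0 0 0.45 0 0 -1" --pt "0 0 0 0.67 0 0 -1"

```text
time_s: 17.45
ee_pos: [419.7, -11.1, 46.2]
ee_rot: [180.0, 0.0, -0.0]
force: [-4.2, 0.3, -2.9]
gripper_width: 25.8
gripper_force: 50.0
```

```bash
python3 -c "
from h import *
go(420.55,2.75)"
```

```text
17.45 x 419.68 F [-4.17  0.3  -2.9 ] [-32.661 -19.2     0.077  -1.574] touch 417.67 th 213.63120764588518
tauF 4.08 cmd-x 0.87 dx 2.01
17.55 219 0.24 1.01
17.65 225 0.53 1.01
17.75 231 0.84 1.0
17.85 237 1.17 1.0
17.95 242 1.53 1.0
18.05 248 1.9 1.0
18.15 254 2.28 1.0
18.25 260 2.67 0.99
```

F about 4.1 N; I'll ease off slightly.

carry_out --pt "0 0 0 0.14 0 0 -1" --pt "0 0 0 0.38 0 0 -1" --pt "0 0 0 0.66 0 0 -1" --pt "0 0 0 0.97 0 0 -1"

```text
time_s: 17.85
ee_pos: [420.9, -11.1, 46.2]
ee_rot: [180.0, -0.0, -0.0]
force: [-3.9, 0.4, -3.3]
gripper_width: 25.6
gripper_force: 50.0
```

```bash
python3 -c "
from h import *
go(421.52,2.55)"
```

```text
17.85 x 420.89 F [-3.91  0.44 -3.26] [-33.133 -19.012   0.072  -1.421] touch 418.8 th 236.6855083104982
tauF 3.59 cmd-x 0.63 dx 2.08
17.95 242 0.36 1.0
18.05 248 0.73 1.0
18.15 254 1.11 1.0
18.25 260 1.5 0.99
18.35 265 1.89 0.99
18.45 271 2.29 0.99
18.55 277 2.68 0.99
18.65 282 3.07 0.99
```

carry_out --pt "0 0 0 0.38 0 0 -1" --pt "0 0 0 0.76 0 0 -1" --pt "0 0 0 1.15 0 0 -1" --pt "0 0 0 1.55 0 0 -1"

```text
time_s: 18.25
ee_pos: [422.4, -11.1, 46.2]
ee_rot: [180.0, -0.0, -0.0]
force: [-3.3, 0.1, -4.0]
gripper_width: 25.6
gripper_force: 50.0
```

```bash
python3 -c "
from h import *
go(423.07,2.6)"
```

```text
18.25 x 422.36 F [-3.27  0.09 -3.96] [-33.375 -19.013   0.071  -1.395] touch 420.27 th 259.52741409294873
tauF 3.81 cmd-x 0.71 dx 2.09
18.35 265 0.39 0.99
18.45 271 0.79 0.99
18.55 277 1.18 0.99
18.65 282 1.57 0.99
18.75 288 1.95 0.99
18.85 294 2.31 0.99
18.95 299 2.65 0.99
19.05 305 2.98 0.98
```

Steady; same law for 5 rows.

carry_out --pt "0 0 0 0.37 0 0 -1" --pt "0 0 0 0.76 0 0 -1" --pt "0 0 0 1.15 0 0 -1" --pt "0 0 0 1.54 0 0 -1" --pt "0 0 0 1.92 0 0 -1"

```text
time_s: 18.75
ee_pos: [424.4, -11.1, 46.3]
ee_rot: [180.0, -0.0, -0.0]
force: [-3.3, -0.2, -4.3]
gripper_width: 25.8
gripper_force: 50.0
```

```bash
python3 -c "
from h import *
go(424.99,2.58)"
```

```text
18.75 x 424.38 F [-3.28 -0.2  -4.29] [-33.758 -18.842   0.062  -1.262] touch 422.23 th 287.9241545529741
tauF 3.93 cmd-x 0.61 dx 2.15
18.85 294 0.37 0.99
18.95 299 0.71 0.99
19.05 305 1.04 0.98
19.15 310 1.33 0.98
19.25 316 1.6 0.98
19.35 322 1.85 0.97
19.45 327 2.06 0.97
19.55 333 2.23 0.97
```

carry_out --pt "0 0 0 0.43 0 0 -1" --pt "0 0 0 0.78 0 0 -1" --pt "0 0 0 1.12 0 0 -1" --pt "0 0 0 1.42 0 0 -1" --pt "0 0 0 1.7 0 0 -1"

```text
time_s: 19.25
ee_pos: [426.0, -11.1, 46.2]
ee_rot: [180.0, -0.0, -0.0]
force: [-3.9, -0.6, -4.1]
gripper_width: 25.6
gripper_force: 50.0
```

```bash
python3 -c "
from h import *
go(426.69,2.67)"
```

```text
19.25 x 426.0 F [-3.88 -0.57 -4.09] [-33.937 -18.834   0.069  -1.235] touch 423.88 th 316.10499582084657
tauF 3.61 cmd-x 0.69 dx 2.12
19.35 322 0.24 0.97
19.45 327 0.45 0.97
19.55 333 0.62 0.97
19.65 338 0.76 0.96
19.75 344 0.87 0.95
19.85 349 0.94 0.95
19.95 355 0.98 0.94
20.05 0 0.98 0.93
```

carry_out --pt "0 0 0 0.23 0 0 -1" --pt "0 0 0 0.44 0 0 -1" --pt "0 0 0 0.61 0 0 -1" --pt "0 0 0 0.75 0 0 -1" --pt "0 0 0 0.86 0 0 -1" --pt "0 0 0 0.93 0 0 -1"

```text
time_s: 19.85
ee_pos: [427.0, -11.1, 46.3]
ee_rot: [180.0, -0.0, -0.0]
force: [-2.3, -0.7, -2.7]
gripper_width: 25.5
gripper_force: 50.0
```

```bash
python3 -c "
from h import *
go(427.62,2.67)"
```

```text
19.85 x 426.97 F [-2.26 -0.7  -2.71] [-33.852 -18.626   0.064  -1.137] touch 424.93 th 349.2427486496744
tauF 3.05 cmd-x 0.65 dx 2.04
19.95 355 0.05 0.94
20.05 0 0.05 0.93
20.15 5 0.01 0.92
20.25 11 -0.06 0.91
20.35 16 -0.15 0.9
20.45 21 -0.28 0.89
20.55 26 -0.43 0.88
20.65 31 -0.61 0.87
```

Over nine seconds pressed. I'll press four more rows, then withdraw straight back and up.

carry_out --pt "0 0 0 0.1 0 0 -1" --pt "0 0 0 0.14 0 0 -1" --pt "0 0 0 0.14 0 0 -1" --pt "0 0 0 0.1 0 0 -1" --pt "0 0 0 -8 0 0 -1" --pt "0 0 0 -25 0 0 -1" --pt "0 0 0 -45 0 -10 -1" --pt "0 0 0 -55 0 -45 -1" --pt "0 0 0 -60 0 -90 -1" --pt "0 0 0 -60 0 -130 -1" --pt "0 0 0 -60 0 -150 -1" --pt "0 0 0 -60 0 -150 -1" --pt "0 0 0 -60 0 -150 -1" --pt "0 0 0 -60 0 -150 -1"

```text
time_s: 21.25
ee_pos: [365.8, -11.0, 194.7]
ee_rot: [-180.0, 0.1, -0.0]
force: [-0.4, 0.8, -2.8]
gripper_width: 25.8
gripper_force: 50.0
```

Run:
```python
from h import *
for i in range(3):
    s=state();im=grab_frame('top');print(s['time_s'],mark(im))
s=state();print(s['ee_pos'],s['force'],s['torque'],s['gripper_width'],s['gripper_force'])
save('t9',im)
```

```text
21.25 (np.int32(55), np.float64(148.8498181816328), np.float64(67.94281241528208))
21.3 (np.int32(51), np.float64(148.16793601958503), np.float64(70.66689045039524))
21.35 (np.int32(56), np.float64(148.42490466605804), np.float64(73.42304736867143))
[366.17599201 -11.05461538 194.94891576] [-0.23356016  0.02846733 -2.59660341] [ 0.02845834  0.13277619 -0.01473928] 25.360525283026362 49.99118149280548
```

View pics/t9.png

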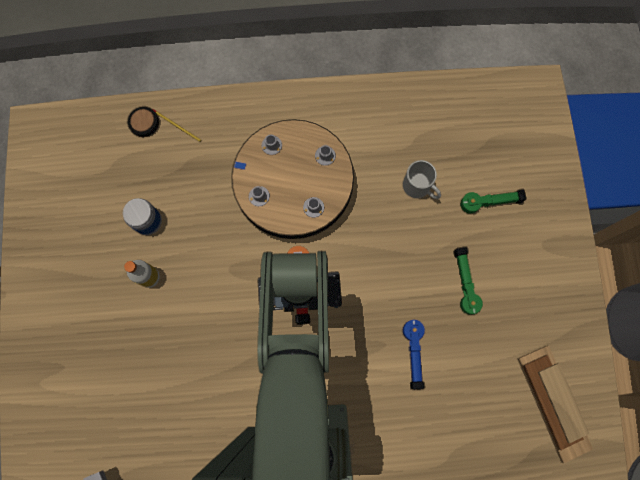

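The final view shows the roller in hand (wheel at (297,250)) clear of the seat. The seat is still turning at about 0.96 rad/s, with the mark at (240,166). The mug, tin and glue stand where they were.

```bash
python3 -c "
from workcell import workorder
print(workorder.job_done())"
```

```text
the job is handed in; nothing more can be done
None
```

I rolled the band down for about 9.5 s without a break, pressing at about 2.5–5.4 N in the readings taken every few tenths of a second, while the seat slowed from about 1.6 to 0.96 rad/s; the roller is in the hand, clear of the seat, and the job is handed in (no verdict came back).

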